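# Put the wrench sockets away by size

## Task

Put the four loose steel wrench sockets away: stand each one upright, just as it stands now, in the blue square holder of its size, the thinnest socket in the smallest holder and so on up to the thickest in the largest. Set them down rather than dropping them, do not topple any, and leave the jar and the wheel bolt where they are.

Things in the scene. Friction and masses are not known exactly. Their poses are not given: they have to be found in the camera images.
- socket_small_mid (a point): The thinnest of four loose bright-steel deep wrench sockets: a round upright tube 22 mm in diameter and 60 mm tall, hollow in its upper part, a dark thin band low around it, about 90 g. This point is on its axis, half-way up (30 mm above its foot); z points up.
- holder_small: The smallest of four blue plastic square open-topped holders, fixed to the bench, for the 22 mm socket: 46 x 46 mm outside, pocket 38 x 38 mm, walls 4 mm thick rising 12 mm above the bench, pocket floor 4 mm above the bench. Origin at the centre of its underside, on the bench; x and y along its sides, z up.
- socket_medium_mid (a point): The second thinnest of four loose bright-steel deep wrench sockets: a round upright tube 30 mm in diameter and 65 mm tall, hollow in its upper part, a dark thin band low around it, about 160 g. This point is on its axis, half-way up (32.5 mm above its foot); z points up.
- holder_medium: The second smallest of four blue plastic square open-topped holders, fixed to the bench, for the 30 mm socket: 54 x 54 mm outside, pocket 46 x 46 mm, walls 4 mm thick rising 12 mm above the bench, pocket floor 4 mm above the bench. Origin at the centre of its underside, on the bench; x and y along its sides, z up.
- socket_large_mid (a point): The second thickest of four loose bright-steel deep wrench sockets: a round upright tube 38 mm in diameter and 70 mm tall, hollow in its upper part, a dark thin band low around it, about 260 g. This point is on its axis, half-way up (35 mm above its foot); z points up.
- holder_large: The second largest of four blue plastic square open-topped holders, fixed to the bench, for the 38 mm socket: 62 x 62 mm outside, pocket 54 x 54 mm, walls 4 mm thick rising 12 mm above the bench, pocket floor 4 mm above the bench. Origin at the centre of its underside, on the bench; x and y along its sides, z up.
- socket_extra_large_mid (a point): The thickest of four loose bright-steel deep wrench sockets: a round upright tube 46 mm in diameter and 76 mm tall, hollow in its upper part, a dark thin band low around it, about 400 g. This point is on its axis, half-way up (38 mm above its foot); z points up.
- holder_extra_large: The largest of four blue plastic square open-topped holders, fixed to the bench, for the 46 mm socket: 70 x 70 mm outside, pocket 62 x 62 mm, walls 4 mm thick rising 12 mm above the bench, pocket floor 4 mm above the bench. Origin at the centre of its underside, on the bench; x and y along its sides, z up.
- wheel_bolt_mid (a point): A dark steel wheel bolt standing on its hexagonal head (27 mm across flats, 32 mm washer face), shank 14 mm in diameter upward, 56 mm tall in all; not a socket, stays where it is. This point is on its axis, half-way up (28 mm above the bench).
- jar_mid (a point): A closed amber glass jar with a white cap, 54 mm in diameter and 70 mm tall; not a socket, stays where it is. This point is on its axis, half-way up (35 mm above the bench).
Mind the look-alikes: they are no part of the job. What is shaped like the part that bears socket_large_mid but brown is not meant. Leave any white look-alike of the holder_medium alone.

How it is judged:
By the outcome, as a careful person would: the job done as asked, in the order asked, and still so for the second after the job is handed in, with the robot touching nothing.
It also fails if it takes over 106 s, if anything falls off the work surface, if the arm or the gripper's body presses on something with over 40 N, if the wrist force passes 120 N, or if a joint passes its speed limit or range.

## Robot

A 7-joint arm with a two-finger parallel gripper is mounted at the origin on the work surface. World frame = base frame: x ahead of the robot, y to its left, z up, the work surface at z = 0. Lengths are in m, angles in rad, forces in N, time in s.
With the tool pointing down it reaches from about 0.425 to 0.875 m from the base axis. Payload 8.4 kg.
Tool frame: the origin (TCP) lies at the very end of the fingers, on their centre line; the grasp point (between the pads) lies 19 mm behind it (robot.grip_depth is the distance from the TCP to the grasp point, in m); z points along the fingers, y is the line along which they close (so a half turn about z gives the same grasp; the last joint's range is limited). The gripper opens to 85 mm and grips with 20 to 120 N. Pads are 22 mm wide; open, the fingers measure 114 mm over their backs; the gripper's body (76 mm by 85 mm) begins 54 mm behind the grasp point. The pads swing forward as they close: fully open they stand 13 mm farther back than shut.
Start: joints at [-1.395, 0.333, 0.04, 1.465, -0.013, 1.343, -0.059], TCP at [0.176, 0.626, 0.231] pointing down, gripper open.
Joint ranges: [-2.58, 2.58], [-0.38, 2.09], [-1.3, 1.39], [0.25, 2.4], [-1.5, 4.64], [0.08, 2.09], [-2.65, 2.65]. Speed limits (rad/s): [2.22, 2.22, 2.79, 2.79, 3.14, 3.14, 3.14].

## Interface

Orientations are given as a unit quaternion [w, x, y, z].
In Python, from plant import robot, command_gripper, get_image, calibration, job, masks_of, pinpoint gives the robot as it stands. Calls block until the motion is done:
- robot.move_pose(position, orientation): joint-space move of the TCP to a pose.
- robot.servo_line(position, vel=0.15, orientation=None, until_force=None): straight line of the TCP; orientation=None keeps the orientation; vel is the mean speed in m/s. With until_force (N) it stops when the force on the tool has changed by that much, and returns True; else False.
- robot.movej(angles): joint-space move.
- command_gripper(opening): opening from 0.0 (shut) to 1.0 (fully open); the grip force is fixed at half the most; returns when the fingers have stopped.
- robot.wait(seconds).
- robot.ik(position, orientation): joint angles nearest the present ones, or None.
- get_image(name): name is "side" or "top"; returns the picture (480x640x3 uint8, blue, green, red); there is no depth.
- calibration(name): a dict with "camera_matrix" (3x3 intrinsics, pixels), "rvec" (rotation vector, rad) and "tvec" (3), from world to camera coordinates, as OpenCV has them. Camera axes: x right, y down, z forward; pixel columns grow to the right and rows downward; lengths in m; the calibration is good to about 2 mm. A picture is of the moment at which its call begins. calibration takes no time and is no camera call.
A pose or a line that the arm cannot do raises robot.Unreachable and nothing moves.
- job.close_job(): hands the job in; it is judged then, once.
Trained networks look in the newest picture that a camera, given by its name, has taken for a name from the list of things; names that differ only in an ending like _2 or _b are one class to them, and where a whole thing is asked for, a point or a joint stands for the part that bears it (a point fixed in the world has none). Each returns a list of dicts, best first, with "score" (0 to 1); they miss things now and then, are a little off and sometimes report something else, mostly with a low value. They report only what shows in the picture. A call takes as long as a camera call. They do not tell look-alikes from the thing itself.
- masks_of(target, camera): "mask" (480x640 bool, what is visible of it).
- pinpoint(target, camera): "at" ([x, y, z] in m, in world coordinates, good to about 4 mm: a listed point, or the origin of a listed thing).
Readings, each from a call of its own:
- robot.read_time_s(): time.
- robot.read_joint_positions(): joint angles.
- robot.read_joint_velocities(): joint speeds.
- robot.read_tau(): joint torques, N m.
- robot.read_tcp_pos(): TCP position.
- robot.read_tool_rot(): TCP orientation.
- robot.read_force(): force on the tool from outside, world axes, zero at the start.
- robot.read_ft_torque(): the same for the moment, N m.
- robot.read_grip_width(): opening from 0.0 (shut) to 1.0 (fully open).
- robot.read_finger_force(): force on a finger pad.
Only numpy, scipy, OpenCV 4.12 (cv2) and the standard library are available. Lean on these libraries where they do the work, as an engineer would, in place of code of your own. Each camera call takes 0.05 s, during which the arm holds its last target. There are 200 camera calls.

## Working session

There is one attempt and no reset: what is moved stays moved. The work goes in short steps, each a Python script; the robot and the scene stay as the last script left them, time stands still between calls to the robot, and variables do not carry over. Pictures are saved under pics/ and viewed, at most 14 in all, crops included, and the job is handed in when it is done.

```bash
mkdir -p pics; ls
cat > h.py <<'E'
from plant import robot, command_gripper, get_image, calibration, job, masks_of, pinpoint
import numpy as np, cv2
E
python3 - <<'E'
from h import *
for c in("top","side"):
    cv2.imwrite(f"pics/{c}0.png",get_image(c))
    for s in("small","medium","large","extra_large"):
        for n in(f"socket_{s}_mid",f"holder_{s}"):
            print(c,n,[(round(d["score"],2),np.round(d["at"],3).tolist()) for d in pinpoint(n,c)[:4]])
    for n in("wheel_bolt_mid","jar_mid"): print(c,n,[(round(d["score"],2),np.round(d["at"],3).tolist()) for d in pinpoint(n,c)[:4]])
    k=calibration(c); R=cv2.Rodrigues(np.array(k["rvec"]))[0]; print(c,"cam at",-R.T@np.array(k["tvec"]).ravel())
print(robot.read_time_s(), robot.read_tool_rot(),robot.read_tcp_pos())
E
```

```text
pics
top socket_small_mid [(0.57, [0.466, -0.127, 0.03])]
top holder_small [(0.77, [0.583, 0.0, 0.004])]
top socket_medium_mid [(0.83, [0.458, 0.25, 0.03]), (0.47, [0.461, 0.01, -0.002])]
top holder_medium [(0.8, [0.362, 0.135, 0.001]), (0.57, [0.467, 0.126, 0.001])]
top socket_large_mid [(0.97, [0.617, 0.332, 0.032]), (0.94, [0.532, 0.337, 0.038]), (0.7, [0.456, -0.262, -0.003]), (0.56, [0.607, 0.255, 0.034])]
top holder_large [(0.72, [0.457, -0.262, -0.003])]
top socket_extra_large_mid [(0.6, [0.614, 0.134, 0.042])]
top holder_extra_large [(0.85, [0.461, 0.01, -0.0])]
top wheel_bolt_mid [(0.74, [0.603, -0.266, 0.029]), (0.26, [0.583, -0.002, 0.003])]
top jar_mid [(0.95, [0.612, -0.138, 0.035])]
top cam at [0.41265369 0.04822966 0.82347115]
side socket_small_mid [(0.93, [0.471, -0.129, 0.031]), (0.42, [0.619, 0.139, 0.039])]
side holder_small [(0.71, [0.582, 0.002, -0.003])]
side socket_medium_mid [(0.92, [0.464, 0.249, 0.034])]
side holder_medium [(0.91, [0.363, 0.142, 0.002]), (0.81, [0.467, 0.124, 0.0])]
side socket_large_mid [(0.98, [0.53, 0.334, 0.032]), (0.92, [0.602, 0.248, 0.034]), (0.91, [0.622, 0.333, 0.035]), (0.65, [0.45, -0.265, -0.002])]
side holder_large [(0.86, [0.45, -0.265, -0.003])]
side socket_extra_large_mid []
side holder_extra_large [(0.59, [0.468, 0.008, 0.004])]
side wheel_bolt_mid [(0.98, [0.604, -0.265, 0.032])]
side jar_mid [(0.97, [0.609, -0.134, 0.035])]
side cam at [ 0.44449386 -0.67458821  0.74532798]
1.1 [-1.65169736e-05  1.36982629e-01  9.90573449e-01 -3.31216162e-05] [0.17637049 0.62556747 0.23129658]
```

View pics/top0.png

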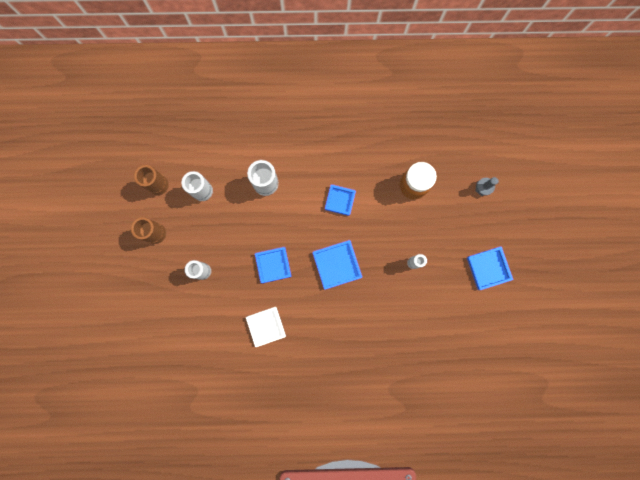

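View pics/side0.png

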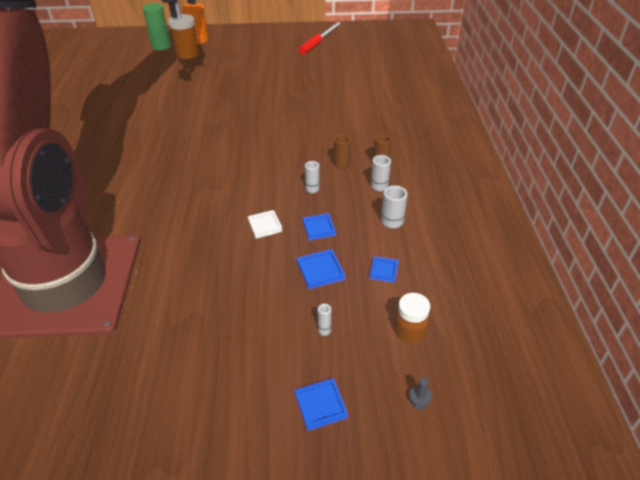

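The top view shows the steel sockets at (198,270) medium, (198,186) large, (263,178) XL and (417,261) small. The brown look-alikes are at (150,180) and (150,230), and the white holder is at (266,327). The blue holders are at (340,200) S, (273,265) M, (490,268) L and (337,265) XL. The side view agrees. I'll refine the holder positions from their blue contours, then do the small socket first.

```bash
cat >> h.py <<'E'
S={"small":[.4685,-.128,.020],"medium":[.461,.2495,.022],"large":[.6045,.2515,.024],"extra_large":[.6165,.1365,.026]} # x,y,pick TCP z
H0={"small":[.583,.001],"medium":[.467,.125],"large":[.4535,-.2635],"extra_large":[.4645,.009]}
QX=[0,2**-.5,2**-.5,0]   # closes along x
QY=[0,0,1,0]             # closes along y
def back(c,px,z):
    k=calibration(c);K=np.array(k["camera_matrix"]);R=cv2.Rodrigues(np.array(k["rvec"]))[0];t=np.array(k["tvec"]).ravel()
    o=-R.T@t; d=R.T@np.linalg.inv(K)@[*px,1]; return (o+d*(z-o[2])/d[2])[:2]
def show(c,name,box=None):
    im=get_image(c)
    if box: x,y,w,h=box; im=cv2.resize(im[y:y+h,x:x+w],None,fx=2,fy=2)
    cv2.imwrite(f"pics/{name}.png",im)
def pick(s,q):
    x,y,z=S[s]
    robot.move_pose([x,y,.20],q); command_gripper(1.0)
    robot.servo_line([x,y,z],vel=.12); command_gripper(0.0)
    print("grip",robot.read_grip_width(),robot.read_finger_force(),"t",robot.read_time_s())
    robot.servo_line([x,y,.20],vel=.15)
def place(s,q,xy):
    z=S[s][2]+.004
    robot.move_pose([*xy,.20],q); robot.servo_line([*xy,z+.015],vel=.12)
    print("contact",robot.servo_line([*xy,z-.002],vel=.02,until_force=5),robot.read_tcp_pos(),z)
    command_gripper(1.0); robot.servo_line([*xy,.20],vel=.12)
    print("t",robot.read_time_s())
E
python3 - <<'E'
from h import *
for c in("top","side"):
    im=cv2.imread(f"pics/{c}0.png"); hsv=cv2.cvtColor(im,cv2.COLOR_BGR2HSV)
    m=cv2.inRange(hsv,(100,150,80),(125,255,255))
    for k in cv2.findContours(m,cv2.RETR_EXTERNAL,cv2.CHAIN_APPROX_NONE)[0]:
        if cv2.contourArea(k)>200:
            w=np.array([back(c,p,.010) for p in k[:,0]],np.float32); r=cv2.minAreaRect(w); print(c,np.round(r[0],4),np.round(r[1],3),round(r[2],1))
for s in S:
    for q in(QX,QY):
        print(s,[robot.ik([*p,z],q) is not None for p in(S[s][:2],H0[s]) for z in(.02,.2)])
E
```

```text
top [ 0.4538 -0.2632] [0.06  0.063] 16.1
top [0.467  0.1246] [0.053 0.054] 11.4
top [0.4656 0.01  ] [0.069 0.07 ] 16.2
top [0.5829 0.0015] [0.045 0.046] 74.7
side [ 0.4556 -0.2676] [0.061 0.067] 16.0
side [ 0.5839 -0.0038] [0.054 0.045] 75.1
side [0.4675 0.0046] [0.07  0.078] 16.2
side [0.4693 0.1182] [0.054 0.063] 11.5
small [True, True, True, True]
small [True, True, True, True]
medium [True, True, True, True]
medium [True, True, True, True]
large [True, True, True, True]
large [True, True, True, True]
extra_large [True, True, True, True]
extra_large [True, True, True, True]
```

```bash
cat >> h.py <<'E'
H={"small":[.583,.001],"medium":[.4675,.1243],"large":[.4538,-.264],"extra_large":[.4657,.0092]}
E
python3 - <<'E'
from h import *
pick("small",QX); print(robot.read_grip_width(),robot.read_force())
place("small",QX,H["small"])
robot.move_pose([S["medium"][0],S["medium"][1],.2],QX)
show("top","t1",(140,130,380,190)); show("side","s1",(230,130,240,300))
E
```

```text
grip 0.24532204807170488 58.281610161066055 t 6.4333
0.24311628790582818 [ 0.59726264 -0.07376552 -1.16789008]
contact True [0.58287412 0.00093041 0.02415205] 0.024
t 12.9667
```

View pics/t1.png

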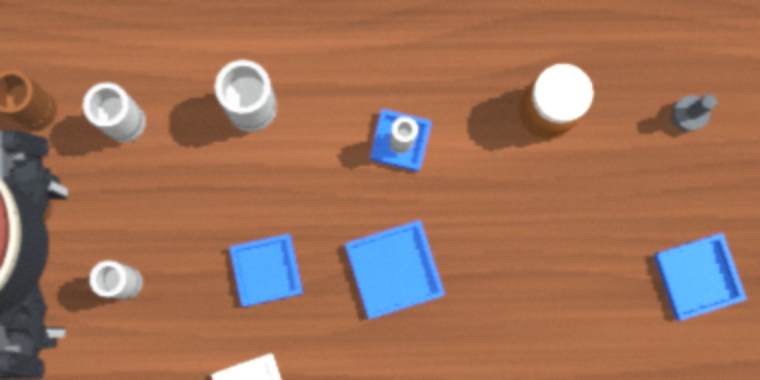

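View pics/s1.png

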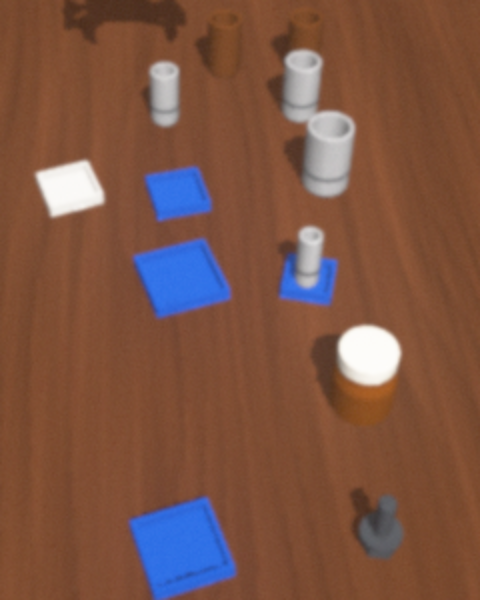

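The small socket stands upright in the small holder at crop position (403,140), and everything else is unmoved. On to medium, then large.

Run:
```python
from h import *
for s in("medium","large"):
    pick(s,QX); print(robot.read_grip_width(),robot.read_force())
    place(s,QX,H[s])
robot.move_pose([S["extra_large"][0],S["extra_large"][1],.2],QX)
show("side","s2",(230,130,240,300))
```

```text
grip 0.3298575647476734 58.61748665571213 t 16.8
0.33302996016133024 [ 0.38284492  0.13398122 -1.82221727]
contact True [0.46736799 0.12429667 0.02615385] 0.026
t 23.075
grip 0.4272105955916998 59.18926413689405 t 26.4833
0.42998212015777976 [-0.3182451   0.09768201 -2.83087334]
contact True [ 0.45375784 -0.2639906   0.02828624] 0.028
t 34.0333
```

View pics/s2.png

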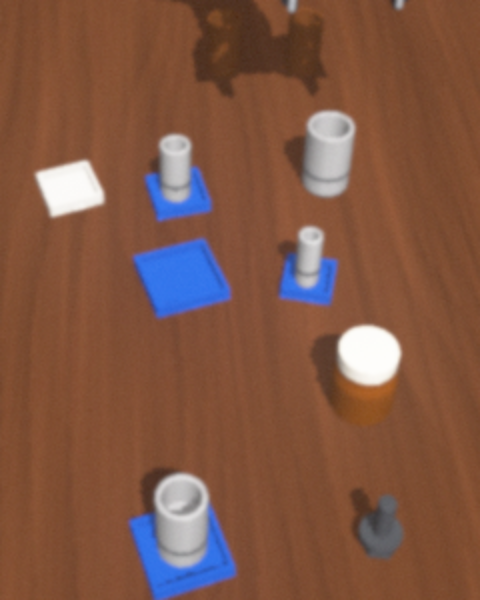

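The medium and large sockets are upright in their holders, at crop positions (178,185) and (183,540). Now the extra-large one.

Run:
```python
from h import *
s="extra_large"
pick(s,QX); print(robot.read_grip_width(),robot.read_force())
place(s,QX,H[s])
robot.move_pose([.45,.40,.25],QX)
show("top","t3",(140,130,380,190)); show("side","s3",(230,130,240,300))
```

```text
grip 0.5335992597004932 60.217944234609604 t 38.2
0.5283684557955189 [-1.04085384  0.38461044 -4.2956316 ]
contact True [0.46565299 0.00916895 0.03048348] 0.03
t 45.4167
```

View pics/t3.png

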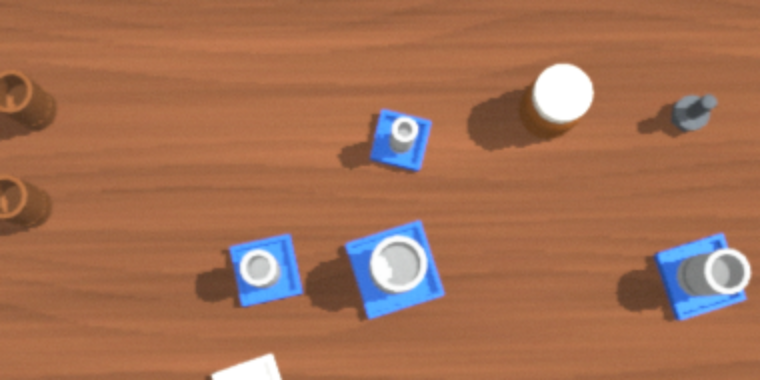

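View pics/s3.png

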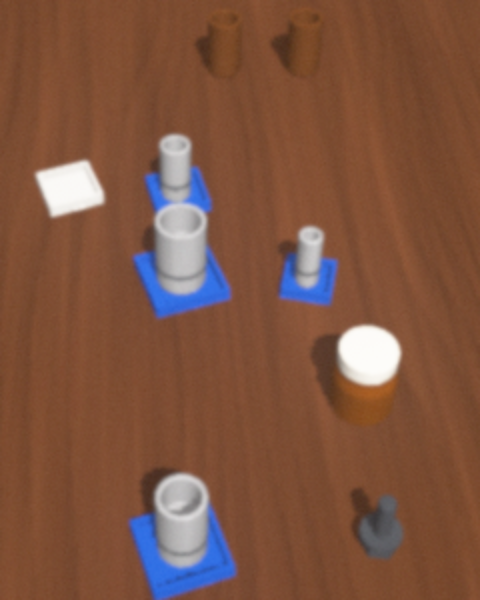

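All four sockets stand upright in their own holders, at top-crop positions S (403,135), M (260,268), L (715,272) and XL (397,265). The jar, bolt, brown look-alikes and white holder are unmoved.

```bash
python3 -c "
from h import *
print(job.close_job())"
```

```text
the job is handed in; nothing more can be done
None
```

All four sockets stand upright in the holders of their sizes, set down thinnest first, with the jar, wheel bolt and look-alikes left where they were; the job is handed in after about 47 s of robot time.

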